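# Push the rack's shelf board home into its notches

### The job

The white shelf board of the low bench rack has been left pulled out towards the robot. With the fingertips, gently push it by its near edge along its rails, away from the robot, until it drops into its locating notches and lies low and level, then leave it there and move clear. Never lift the board; the little amber jar must stay standing on it, and the flask and the bottle beside the rack are to be left alone.

Things in the scene. Friction and masses are not known exactly. Their poses are not given: they have to be found in the camera images.
- rack: Fixed low rack: two aluminium rails (tops 50 mm above bench, 49 mm wide, inner edges 53 mm from the centre line, x -215 to +90 mm, open between but for 16 mm high cross-bars); blue side guides, inner faces 102 mm from the centre line, 66 mm high. Origin: on the bench, under the centre of the board when home; +x: along the rails, the way to push. Place and heading vary.
- board: Loose white board, 140 mm along rails, 200 across, 15 thick, 0.25 to 0.5 kg, on four feet 10 mm high. Origin: mid-board, level with the soles; panel from z = 10 to 25 mm, near edge at x = -70; axes as the rack's. Origin is 50 mm above bench riding on the rails, 42 once dropped home (all feet at once), then within 3 mm of the rack's origin in x, y. Starts 60 to 120 mm short.
- near_edge (a point): Middle of the board's near edge (grey strip), half-way up its 15 mm thickness: the place to push. 67 mm above the bench while riding, 59 mm once dropped.
- notch (a point): Middle of the two nearer notches (one in the outer half of each rail), on the rack's centre line at rail-top height, 50 mm short of the rack's origin; two more lie 50 mm beyond it in the inner halves. All are 8 mm deep, 20 mm long; the feet are 14 mm square. Their far walls stop the board. Sliding takes about 1 to 8 N; over 40 N is too rough.
- jar: Loose squat amber jar with a black lid, 48 mm in diameter and 42 mm high, about 0.1 kg, standing on the far half of the board, about 35 mm beyond the board's centre. Origin: centre of its underside, z up. It is to ride along standing.
- flask: Loose conical glass flask, 80 mm wide at the foot, 120 mm high, standing on the bench beside the rack, about 200 mm from its centre line, on one side or the other. Origin: centre of its underside, z up. To be left alone.
- reagent: Loose amber reagent bottle with a black cap, 66 mm in diameter, up to 135 mm high, standing on the bench on the other side of the rack, about 200 mm from its centre line. Origin: centre of its underside, z up. To be left alone.
There are look-alikes about, which are no part of the job. Of the things that look like the jar, the largest one is meant.

How it is judged (in metres and radians):
On the way, in this order (a step that is already met when the one before it is completed fails the run):
1. the board has been slid most of the way, still riding on top of its rails (x of board in the frame of rack above -0.045 m and z of board in the frame of rack above 0.048 m and angle between board's own z axis and vertical below 0.06 rad), for 0.05 s.
2. the board has dropped into its notches (z of board in the frame of rack between 0.038 and 0.0455 m and x of board in the frame of rack between -0.006 and 0.006 m and y of board in the frame of rack between -0.006 and 0.006 m and angle between board's own z axis and vertical below 0.04 rad), for 0.2 s.
At the end, for the whole second after the job is handed in: The board lies at rest in its notches: within 3.5 mm of its dropped height and 6 mm of its home position, level within 0.04 rad; the jar stands at rest upright on the board; the flask and the bottle stand within 30 mm of where they were (all of step 2 and angle between each of jar, flask, reagent's own z axis and vertical below 0.15 rad and z of jar in the frame of board between 0.02 and 0.03 m and distance of each of flask, reagent from where it was at the start of the episode below 0.03 m and linear speed of each of board, jar below 0.01 m/s); the robot touches nothing.
It fails at once if the board was lifted or tipped (z of board in the frame of rack above 0.06 m or angle between board's own z axis and vertical above 0.15 rad).
It fails at once if the board was pushed roughly (over 40 N) (contact force between the fingers and board above 40 N).
It fails at once if the jar was knocked over, lifted or fell off the board (angle between jar's own z axis and vertical above 0.35 rad or z of jar in the frame of board above 0.037 m or z of jar in the frame of board below 0.01 m).
It fails at once if the flask or the bottle was disturbed (distance of any of flask, reagent from where it was at the start of the episode above 0.03 m or angle between any of flask, reagent's own z axis and vertical above 0.3 rad).
It also fails if it takes over 35 s, if anything falls off the work surface, if the arm or the gripper's body presses on something with over 40 N, if the wrist force passes 120 N, or if a joint passes its speed limit or range.

### The arm

A 7-joint arm with a two-finger parallel gripper is mounted at the origin on the work surface. World frame = base frame: x ahead of the robot, y to its left, z up, the work surface at z = 0. Lengths are in mm, angles in degrees, forces in N, time in s.
With the tool pointing down it reaches from about 350 to 900 mm from the base axis. Payload 7.2 kg.
Tool frame: the origin (TCP) lies on the centre line of the jaws, within the pads' length; the fingertips stand ahead of it and the grasp point (between the pads) lies 11 mm behind it (bot.tip_reach is the x of the fingertips in the tool frame, in mm); x points along the fingers, z is the direction in which the jaws open and shut, and the axes are right-handed (so a half turn about x gives the same grasp; the last joint's range is limited). The gripper opens to 85 mm and grips with 20 to 120 N. Pads are 22 mm wide; open, the fingers measure 114 mm over their backs; the gripper's body (76 mm by 85 mm) begins 54 mm behind the grasp point. The pads swing forward as they close: fully open they stand 13 mm farther back than shut.
Start: joints at [63.3, 23.554, -0.728, 91.456, 0.321, 64.991, -4.71], TCP at [242.108, -576.205, 239.297] pointing down, gripper open.
Joint ranges: [-169.25, 169.25], [-16.82, 113.86], [-84.01, 82.57], [7.8, 145.47], [-59.2, 239.2], [7.22, 106.19], [-163.78, 163.78]. Speed limits (degrees/s): [136.94, 136.94, 172.46, 172.46, 180, 180, 180].

### API

Orientations are given as [roll, pitch, yaw] about the fixed x, y, z axes, in that order (R = Rz(yaw) Ry(pitch) Rx(roll)).
In Python, from rig import status, get_image, camera_info, workorder, bot gives the robot as it stands. The module is installed in compiled form; this text tells all that it offers.
- The arm moves only by the tool send_rows, never from a script. Its argument "deltas" is a list of rows, each a list of 5 numbers: the closure in counts, from 0 (fully open) to 255 (shut), then the shift along the tool's x, y, z in cm, then the turn about the tool's x in units of 5 degrees (1.0 is 5 degrees). A call has 1 to 20 rows; each row shifts and turns the pose as measured when the row begins, along the tool's axes as they then stand; what a row does not reach is not made up. A row lasts 1/12 s, in which the tool goes at most 41.7 mm and 7.16 degrees, less where a joint would pass 70% of its speed; a pose out of reach is approached as far as the arm can. A call with a gripper value outside its range is refused whole. The fingers move at their own pace and stop on an object; "force" is the grip in N (left out, the last holds). Time passes only in rows, so rows that do not move let the fingers close. It gives the time, the measured TCP pose, the force and the opening at its end, in the units of the state.
- status.read_state(): the state, without advancing time (a new reading comes with each control period).
- get_image(name): name is "scene" or "top" or "wrist"; returns the picture (400x640x3 uint8, red, green, blue); there is no depth.
- camera_info(name): a dict with "K" (3x3 intrinsics, pixels), "origin" and "rotation" of the camera in the world. Camera axes: x right, y up, looking along -z (the intrinsics and any distortion apply to the point x, -y, -z); pixel columns grow to the right and rows downward; lengths in mm; the calibration is good to about 2 mm. A picture is of the moment at which its call begins: read the wrist's pose just before it. camera_info takes no time and is no camera call; for the wrist camera it gives the pose at the moment of the call.
- workorder.finish_job(): hands the job in, once; it reports no verdict.
The state is a dict: "t": time; "joints": joint angles; "dq": joint speeds; "joint_efforts": joint torques, N m; "tool_pos": TCP position; "orientation": TCP orientation; "force": force on the tool from outside, world axes, zero at the start; "ft_torque": the same for the moment, N m; "finger_gap": opening from 0.0 (shut) to 1.0 (fully open).
Only numpy, scipy, OpenCV 4.12 (cv2) and the standard library are available. Lean on these libraries where they do the work, as an engineer would, in place of code of your own. Each camera call takes 0.05 s, during which the arm holds its last target.

## Working session

There is one attempt and no reset: what is moved stays moved. The work goes in short steps, Python scripts to look and compute and a tool call to move; the robot and the scene stay as the last step left them, time stands still between calls to the robot, and variables do not carry over. Pictures are saved under pics/ and viewed, and the job is handed in when it is done.

Besides the shell and the picture viewer there is one more tool, called after "Request:" as name(argument=value, ...), one argument or row to a line, values as JSON. send_rows: Moves the arm, as the interface text tells. Its arguments: {"type":"object","properties":{"deltas":{"type":"array","items":{"type":"array","items":{"type":"number"}}},"force":{"type":"number"}},"required":["deltas"]}

```bash
mkdir -p pics
python3 - <<'E'
from rig import status,get_image,camera_info,bot
import cv2
s=status.read_state();print(s, bot.tip_reach)
for n in("scene","top"):
    cv2.imwrite(f"pics/{n}0.png",get_image(n)[:,:,::-1]);c=camera_info(n);print(n,c)
E
```

```text
{'t': 0.0, 'joints': array([63.30132742, 23.60068046, -0.73069402, 91.50428327,  0.3209113 ,
       64.99102813, -4.70877727]), 'dq': array([ 0.11271559,  0.04845881, -0.1077211 ,  0.0136898 , -0.07524833,
        0.0260724 ,  0.12039703]), 'joint_efforts': array([-3.18528364e-04, -6.00632358e+01,  6.82659522e-01, -2.99407607e+01,
        1.39461693e-02,  1.05092127e-02, -1.83263955e-05]), 'tool_pos': array([ 241.90143777, -575.75624125,  238.44396006]), 'orientation': array([-176.47064473,   89.90604745,  116.32498158]), 'force': array([-0.44475792,  0.66346013, -0.4831837 ]), 'ft_torque': array([ 0.04592971, -0.02500512,  0.00516433]), 'finger_gap': 0.9987211845466507} 8.0
scene {'K': array([[415.27583377,   0.        , 317.4991448 ],
       [  0.        , 415.27583377, 196.45711175],
       [  0.        ,   0.        ,   1.        ]]), 'origin': array([ 968.0330318 , -182.17107203,  720.96832639]), 'rotation': array([31.84476209, -0.47886313, 54.83918678])}
top {'K': array([[446.23936599,   0.        , 327.39474071],
       [  0.        , 446.23936599, 189.6295032 ],
       [  0.        ,   0.        ,   1.        ]]), 'origin': array([ 559.72160966,   47.90103722, 1052.60728175]), 'rotation': array([  4.47552094,  -0.39970182, -89.80056847])}
```

View pics/scene0.png

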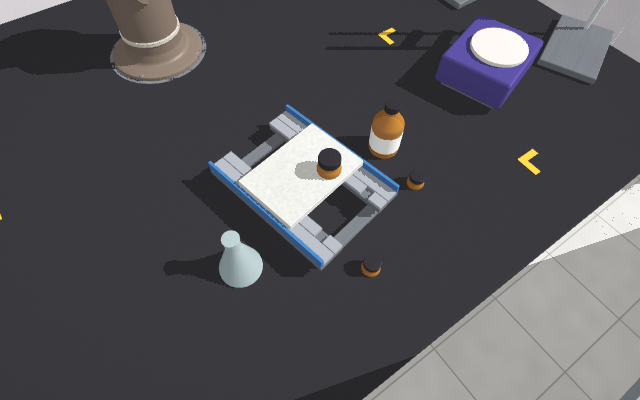

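View pics/top0.png

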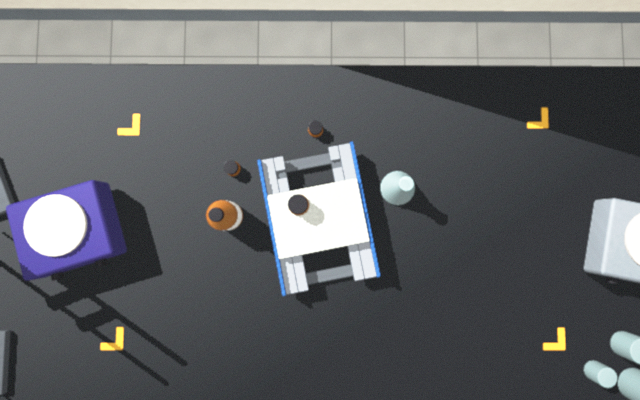

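The top view shows, as jar candidates, the jar on the board (298,205), small jars on the bench at (232,168) and (316,129), and the reagent bottle at (222,215). The one standing on the board is the largest squat one, so I choose that. Next I measure the rack and board by casting rays.

```bash
cat > h.py <<'E'
import numpy as np,cv2
from scipy.spatial.transform import Rotation as R
def ray(c,px):
    px=np.atleast_2d(px).astype(float);K=c["K"]
    d=np.c_[(px[:,0]-K[0,2])/K[0,0],-(px[:,1]-K[1,2])/K[1,1],-np.ones(len(px))]
    return R.from_euler('xyz',c["rotation"],degrees=True).apply(d) if np.shape(c["rotation"])==(3,) else d@np.array(c["rotation"]).T
def plane(c,px,z):
    d=ray(c,px);o=np.array(c["origin"]);return (o+d*((z-o[2])/d[:,2])[:,None])[:,:2]
def board(c,im,z=75):
    hsv=cv2.cvtColor(im,cv2.COLOR_RGB2HSV)
    m=((hsv[...,2]>205)&(hsv[...,1]<40)).astype(np.uint8)
    return m
E
python3 - <<'E'
from h import *
from rig import camera_info
for n,win in(("top",(255,140,385,300)),("scene",(200,100,400,270))):
    im=cv2.imread(f"pics/{n}0.png")[:,:,::-1].copy();c=camera_info(n)
    hsv=cv2.cvtColor(im,cv2.COLOR_RGB2HSV);w=np.zeros(im.shape[:2],bool);w[win[1]:win[3],win[0]:win[2]]=1
    m=(hsv[...,2]>215)&(hsv[...,1]<45)&w
    b=(hsv[...,0]>100)&(hsv[...,0]<115)&(hsv[...,1]>150)&w
    cs,_=cv2.findContours(m.astype(np.uint8),cv2.RETR_EXTERNAL,cv2.CHAIN_APPROX_NONE)
    k=max(cs,key=cv2.contourArea)[:,0]
    P=plane(c,k,75).astype(np.float32);r=cv2.minAreaRect(P);print(n,"board",r);print(cv2.boxPoints(r).round(1).tolist())
    nl,lab,st,_=cv2.connectedComponentsWithStats(b.astype(np.uint8))
    for i in range(1,nl):
        if st[i,4]>60:
            v,u=np.where(lab==i);P=plane(c,np.c_[u,v],66).astype(np.float32);r=cv2.minAreaRect(P);print("guide",st[i],r,cv2.boxPoints(r).round(1).tolist())
    cv2.imwrite(f"pics/{n}z.png",cv2.resize(im[win[1]:win[3],win[0]:win[2]],None,fx=4 if n=="scene" else 3.7,fy=4 if n=="scene" else 3.7,interpolation=cv2.INTER_CUBIC)[:600,:800,::-1])
E
```

```text
top board ((612.5662231445312, 70.28427124023438), (219.66961669921875, 201.3993377685547), 11.383285522460938)
[[485.0, 147.3000030517578], [524.7999877929688, -50.099998474121094], [740.0999755859375, -6.800000190734863], [700.4000244140625, 190.6999969482422]]
guide [350 142  31 136 424] ((595.7389526367188, -42.37466812133789), (303.9827880859375, 8.172895431518555), 11.172601699829102) [[445.79998779296875, -67.80000305175781], [447.3999938964844, -75.80000305175781], [745.5999755859375, -16.899999618530273], [744.0999755859375, -8.899999618530273]]
guide [258 160  27 135 336] ((555.457275390625, 166.39529418945312), (300.07049560546875, 8.07429313659668), 11.318364143371582) [[407.5, 140.89999389648438], [409.1000061035156, 133.0], [703.4000244140625, 191.89999389648438], [701.7999877929688, 199.8000030517578]]
scene board ((580.3585205078125, 62.249061584472656), (143.6438751220703, 200.35939025878906), 11.290287971496582)
[[490.29998779296875, 146.39999389648438], [529.5, -50.099998474121094], [670.4000244140625, -21.899999618530273], [631.2000122070312, 174.60000610351562]]
guide [286 105  25  20 161] ((447.276611328125, 138.17288208007812), (70.03550720214844, 14.352128028869629), 11.657576560974121) [[411.5, 138.10000610351562], [414.3999938964844, 124.0999984741211], [483.0, 138.1999969482422], [480.1000061035156, 152.3000030517578]]
guide [362 159  38  33 282] ((666.5592041015625, 182.2130889892578), (94.43680572509766, 14.931496620178223), 11.312527656555176) [[618.7999877929688, 180.3000030517578], [621.7000122070312, 165.60000610351562], [714.2999877929688, 184.1999969482422], [711.4000244140625, 198.8000030517578]]
guide [209 161 114 106 980] ((603.26318359375, -44.13465881347656), (306.95062255859375, 12.227590560913086), 11.31338119506836) [[451.6000061035156, -68.19999694824219], [454.0, -80.19999694824219], [755.0, -20.0], [752.5999755859375, -8.0]]
```

View pics/topz.png

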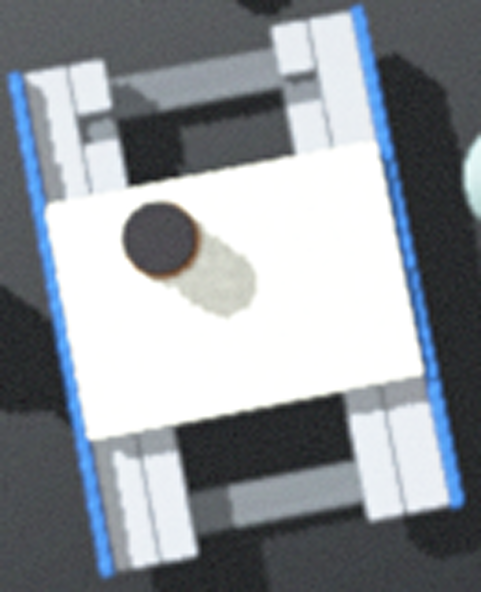

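View pics/scenez.png

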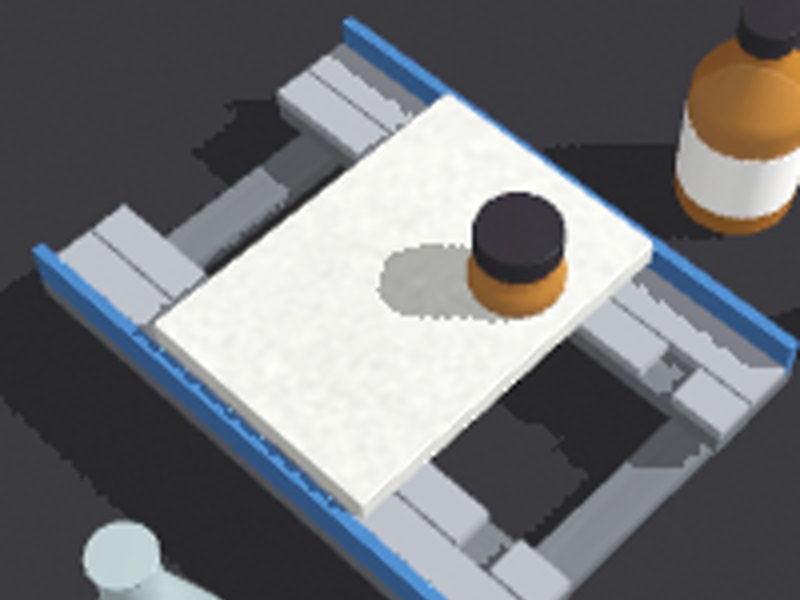

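```bash
cat > g.py <<'E'
from h import *
from rig import status,bot
def plan(tx,ty,tz,h=11.3,verbose=1):
    s=status.read_state();M=R.from_euler('xyz',s["orientation"],degrees=True).as_matrix()
    d=M.T@(np.array([tx,ty,tz])-s["tool_pos"])
    y=np.array([-np.sin(np.radians(h)),np.cos(np.radians(h)),0])
    q=M.T@y   # want tool z -> q  (turn about x): Rx(a) z=(0,-sin a,cos a)
    a=np.degrees(np.arctan2(-q[1],q[2]));a=(a+90)%180-90
    print("t",s["t"],"pos",s["tool_pos"].round(1),"delta cm",(d/10).round(2),"turn units",round(a/5,2),"F",s["force"].round(2),"gap",round(s["finger_gap"],2),"tip",bot.tip_reach)
    print("tool axes (cols x,y,z):",M.round(3).tolist(),"j7",s["joints"].round(0))
E
python3 - <<'E'
from g import *
hd=np.array([np.cos(np.radians(11.3)),np.sin(np.radians(11.3))]);e=np.array([507,48.4])
p=e-hd*56;print(p);plan(p[0],p[1],200)
E
```

```text
[452.08557912  37.42701592]
t 0.1 pos [ 241.9 -575.8  238.5] delta cm [  3.92  43.13 -48.39] turn units 2.3 F [ 0.84 -0.7  -0.32] gap 1.0 tip 8.0
tool axes (cols x,y,z): [[-0.001, 0.922, 0.387], [0.001, 0.387, -0.922], [-1.0, -0.0, -0.001]] j7 [63. 24. -1. 91.  0. 65. -5.]
```

Request:
send_rows(
  deltas=[
    [110, 0, 1.2, -1.35, 0],
    [110, 0, 2.4, -2.7, 0],
    [110, 0, 2.4, -2.7, 0],
    [110, 0, 2.4, -2.7, 0],
    [110, 0, 2.4, -2.7, 0],
    [110, 0, 2.4, -2.7, 0],
    [110, 0, 2.4, -2.7, 0],
    [110, 0, 2.4, -2.7, 0],
    [110, 0, 2.4, -2.7, 0],
    [110, 0, 2.4, -2.7, 0],
    [110, 0, 2.4, -2.7, 0],
    [110, 0, 2.4, -2.7, 0],
    [110, 0, 2.4, -2.7, 0],
    [110, 0, 2.4, -2.7, 0],
    [110, 0, 2.4, -2.7, 0],
    [110, 0, 2.4, -2.7, 0],
  ],
  force=20,
)

```text
t: 1.43
tool_pos: [423.3, -29.1, 233.1]
orientation: [-118.5, 89.5, 173.4]
force: [0.4, 0.2, -0.6]
finger_gap: 0.572
```

```bash
python3 -c "
from g import *
plan(452,37.5,200)"
```

```text
t 1.4333 pos [423.3 -29.1 233.1] delta cm [ 3.29  5.17 -5.09] turn units 2.12 F [ 0.44  0.19 -0.61] gap 0.57 tip 8.0
tool axes (cols x,y,z): [[-0.008, 0.928, 0.373], [0.001, 0.373, -0.928], [-1.0, -0.007, -0.004]] j7 [ 22.   6. -26. 116.   3.  59. -74.]
```

Request:
send_rows(
  deltas=[
    [110, 1, 1.7, -1.7, 0],
    [110, 1, 1.7, -1.7, 0],
    [110, 1, 1.7, -1.7, 0],
    [110, 0, 0, 0, 1.0],
    [110, 0, 0, 0, 1.0],
    [110, 0, 0, 0, 0],
  ],
)

```text
t: 1.93
tool_pos: [453.0, 51.5, 201.2]
orientation: [-136.2, 89.5, 146.2]
force: [-0.6, 0.2, 0.6]
finger_gap: 0.569
```

Run:
```python
from g import *
from rig import get_image,camera_info
plan(452,37.5,60)
c=camera_info("wrist");cv2.imwrite("pics/w1.png",get_image("wrist")[:,:,::-1]);print(c)
cv2.imwrite("pics/s1.png",get_image("scene")[:,:,::-1])
```

```text
t 1.9333 pos [453.   51.5 201.2] delta cm [14.12 -0.31  1.43] turn units 0.2 F [-0.58  0.21  0.64] gap 0.57 tip 8.0
tool axes (cols x,y,z): [[-0.007, 0.977, 0.213], [0.005, 0.213, -0.977], [-1.0, -0.006, -0.006]] j7 [ 13.  12. -28. 115.   6.  55. -96.]
{'K': array([[278.99085422,   0.        , 321.18926754],
       [  0.        , 278.99085422, 198.55452441],
       [  0.        ,   0.        ,   1.        ]]), 'origin': array([531.14403704,  68.63970543, 336.55199039]), 'rotation': array([-18.32372348,   0.37817995, -77.69102339])}
```

View pics/w1.png

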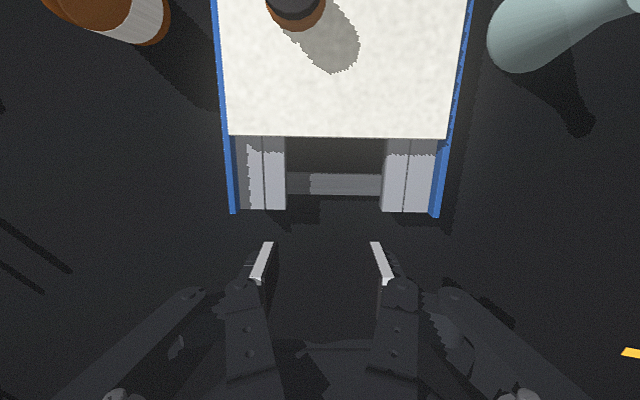

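View pics/s1.png

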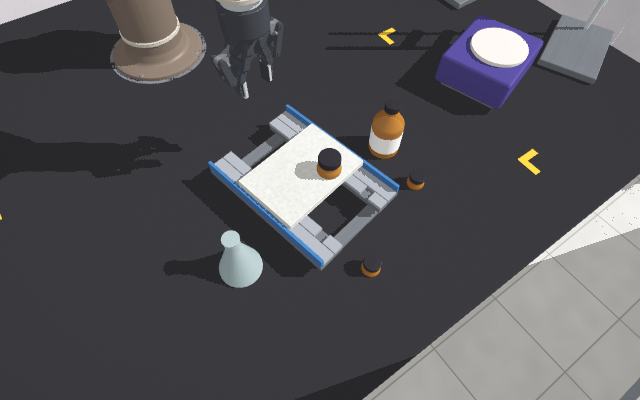

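The wrist view shows the near edge running from (228,134) to (447,139) and the fingers in line with the rack. I'll cast those points onto the z = 75 plane.

Run:
```python
from g import *
c={'K': np.array([[278.99085422,0,321.18926754],[0,278.99085422,198.55452441],[0,0,1]]),'origin':[531.14,68.64,336.55],'rotation':np.array([-18.3237,.37818,-77.691])}
a=plane(c,[[228.5,135],[447,139]],75);d=a[1]-a[0];m=a.mean(0);print(a.round(1),m.round(1),"width",np.hypot(*d),"heading",np.degrees(np.arctan2(d[0],-d[1])))
g=plane(c,[[232,213],[437,217]],66);d=g[1]-g[0];print("guide ends",g,g.mean(0),np.hypot(*d),np.degrees(np.arctan2(d[0],-d[1])))
h=np.radians(11.3);print("board x",(m-g.mean(0))@[np.cos(h),np.sin(h)]-215+70)
```

```text
[[488.  148.3]
 [527.4 -48.8]] [507.7  49.7] width 201.04014407070815 heading 11.318349234931942
guide ends [[407.72297164 138.63871296]
 [449.41611671 -70.80524433]] [428.56954417  33.91673431] 213.5534818069285 11.258460456392408
board x -64.30634235422639
```

Run:
```python
import cv2
s=cv2.imread("pics/s1.png")[40:120,210:310];w=cv2.imread("pics/w1.png")[225:300,230:420]
cv2.imwrite("pics/sz.png",cv2.resize(s,None,fx=7,fy=7,interpolation=2));cv2.imwrite("pics/wz.png",cv2.resize(w,None,fx=4,fy=4,interpolation=2))
```

```text
(no output)
```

View pics/sz.png

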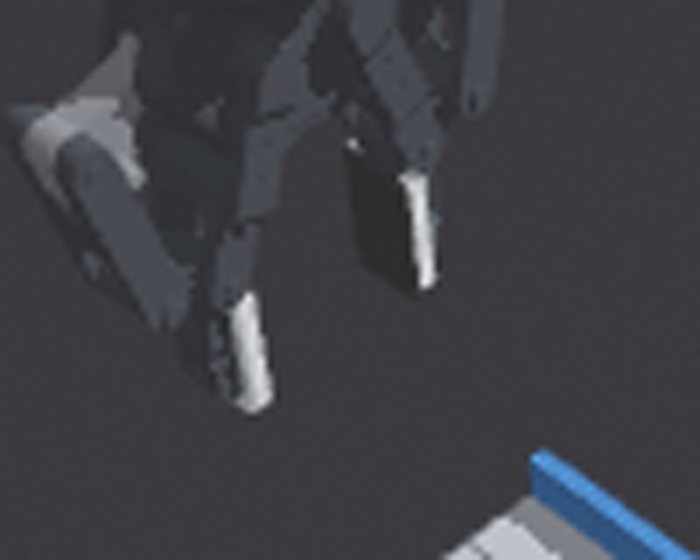

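View pics/wz.png

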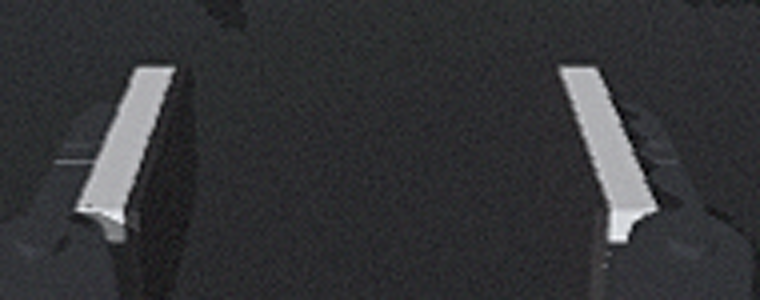

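Run:
```python
from g import *
from rig import camera_info
cs=camera_info("scene");cw=camera_info("wrist");T=status.read_state()["tool_pos"]
for a,b in(((246.4,98.6),(374.8,241.5)),((271,81.1),(268.8,241.6))):
    d1=ray(cs,a)[0];d2=ray(cw,b)[0];A=np.c_[d1,-d2];t=np.linalg.lstsq(A,cw["origin"]-cs["origin"],rcond=None)[0]
    p=cs["origin"]+t[0]*d1;q=cw["origin"]+t[1]*d2;print(p.round(1),q.round(1),((p+q)/2-T).round(1))
```

```text
[467.1  24.1 193.6] [466.4  23.5 194.1] [ 13.7 -26.8  -7.7]
[452.7  83.3 191.7] [451.9  82.4 192.1] [-0.7 32.2 -9.6]
```

Request:
send_rows(
  deltas=[
    [110, 0, 0, 0.7, 0.2],
    [110, 0, 0, 0.65, 0],
    [110, 2.2, 0, 0, 0],
    [110, 2.2, 0, 0, 0],
    [110, 2.2, 0, 0, 0],
    [110, 2.2, 0, 0, 0],
    [110, 2.2, 0, 0, 0],
    [110, 1.5, 0, 0, 0],
    [110, 0, 0, 0, 0],
  ],
)

```text
t: 2.78
tool_pos: [459.3, 26.2, 74.8]
orientation: [94.0, 89.9, 15.5]
force: [0.0, 0.7, 0.6]
finger_gap: 0.571
```

Run:
```python
from g import *
plan(496.9,47.1,69.5)
```

```text
t 2.7833 pos [459.3  26.2  74.8] delta cm [ 0.54  4.1  -1.29] turn units 0.05 F [0.04 0.74 0.64] gap 0.57 tip 8.0
tool axes (cols x,y,z): [[0.002, 0.98, 0.2], [0.001, 0.2, -0.98], [-1.0, 0.003, -0.0]] j7 [  11.   23.  -24.  122.   15.   38. -102.]
```

Request:
send_rows(
  deltas=[
    [110, 0.3, 0, -0.7, 0],
    [110, 0.25, 0, -0.5, 0],
    [110, 0, 0.8, 0, 0],
    [110, 0, 0.8, 0, 0],
    [110, 0, 0.8, 0, 0],
    [110, 0, 0, 0, 0],
  ],
)

```text
t: 3.28
tool_pos: [485.2, 42.6, 72.7]
orientation: [80.5, 89.6, 2.1]
force: [0.3, 1.2, 1.0]
finger_gap: 0.569
```

Run:
```python
from g import *
plan(496.9,47.1,69.5)
from rig import get_image
cv2.imwrite("pics/w2.png",get_image("wrist")[:,:,::-1])
cv2.imwrite("pics/s2.png",cv2.resize(get_image("scene")[40:280,190:430],None,fx=2.5,fy=2.5)[:,:,::-1])
```

```text
t 3.2833 pos [485.2  42.6  72.7] delta cm [ 0.33  1.23 -0.21] turn units 0.04 F [0.28 1.21 0.98] gap 0.57 tip 8.0
tool axes (cols x,y,z): [[0.008, 0.98, 0.2], [0.0, 0.2, -0.98], [-1.0, 0.008, 0.001]] j7 [   8.   25.  -24.  119.   16.   39. -104.]
```

View pics/w2.png

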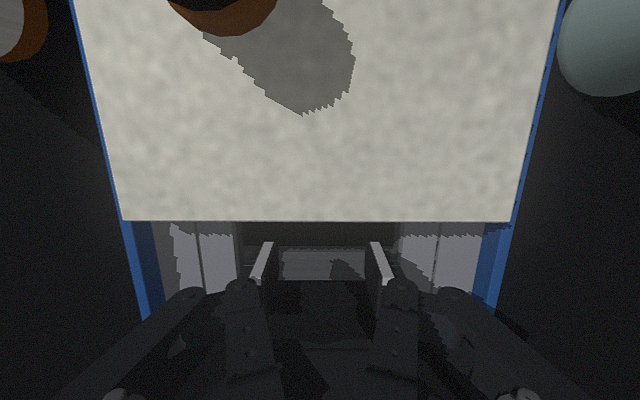

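View pics/s2.png

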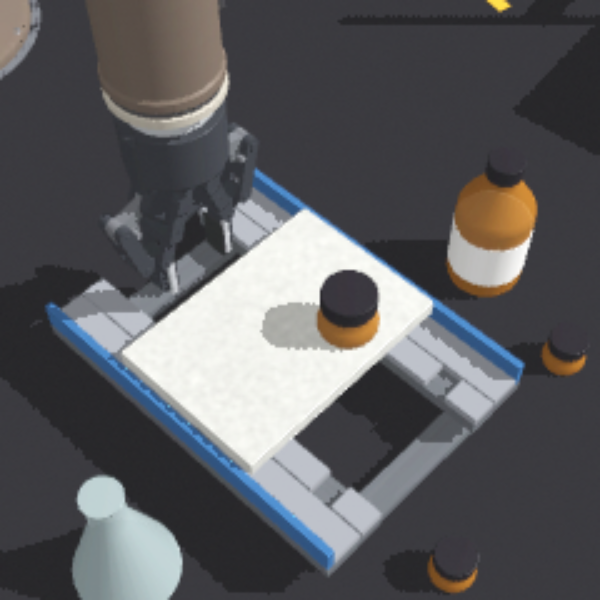

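The fingertips are about 12 mm short of the edge and centred on it. I lower them 3 mm and start pushing slowly.

Request:
send_rows(
  deltas=[
    [110, 0.3, 0, -0.1, 0],
    [110, 0.05, 0.3, -0.1, 0],
    [110, 0, 0.3, 0, 0],
    [110, 0, 0.3, 0, 0],
    [110, 0, 0.3, 0, 0],
    [110, 0, 0.3, 0, 0],
    [110, 0, 0.3, 0, 0],
    [110, 0, 0.3, 0, 0],
  ],
)

```text
t: 4.05
tool_pos: [501.8, 47.5, 68.0]
orientation: [-18.3, 89.8, -96.8]
force: [-5.6, -0.9, 2.9]
finger_gap: 0.569
```

Run:
```python
from g import *
plan(559.7,59.6,69.5)
```

```text
t 4.05 pos [501.8  47.5  68. ] delta cm [-0.16  5.92 -0.03] turn units 0.04 F [-5.56 -0.91  2.86] gap 0.57 tip 8.0
tool axes (cols x,y,z): [[-0.0, 0.98, 0.199], [-0.003, 0.199, -0.98], [-1.0, -0.001, 0.003]] j7 [   7.   27.  -23.  116.   16.   40. -104.]
```

Request:
send_rows(
  deltas=[
    [110, -0.05, 0.4, 0, 0],
    [110, 0, 0.4, 0, 0],
    [110, 0, 0.4, 0, 0],
    [110, 0, 0.4, 0, 0],
    [110, 0, 0.4, 0, 0],
    [110, 0, 0.4, 0, 0],
    [110, 0, 0.4, 0, 0],
    [110, 0, 0.3, 0, 0],
    [110, 0, 0.3, 0, 0],
  ],
)

```text
t: 4.8
tool_pos: [534.3, 53.7, 67.6]
orientation: [-69.6, 89.4, -148.1]
force: [-5.3, 0.2, 4.7]
finger_gap: 0.57
```

Run:
```python
from g import *
plan(559.7,59.6,69.5)
from rig import get_image,camera_info
c=camera_info("wrist");im=get_image("wrist");cv2.imwrite("pics/w3.png",im[:,:,::-1])
import pickle;pickle.dump(c,open("c3.pkl","wb"))
s=get_image("scene");cv2.imwrite("pics/s3.png",s[:,:,::-1]);cv2.imwrite("pics/s3z.png",cv2.resize(s[40:280,190:430],None,fx=2.5,fy=2.5)[:,:,::-1])
```

```text
t 4.8 pos [534.3  53.7  67.6] delta cm [-0.22  2.61 -0.07] turn units 0.03 F [-5.32  0.16  4.69] gap 0.57 tip 8.0
tool axes (cols x,y,z): [[-0.009, 0.98, 0.199], [-0.006, 0.199, -0.98], [-1.0, -0.01, 0.004]] j7 [   6.   30.  -23.  111.   16.   43. -104.]
```

View pics/w3.png

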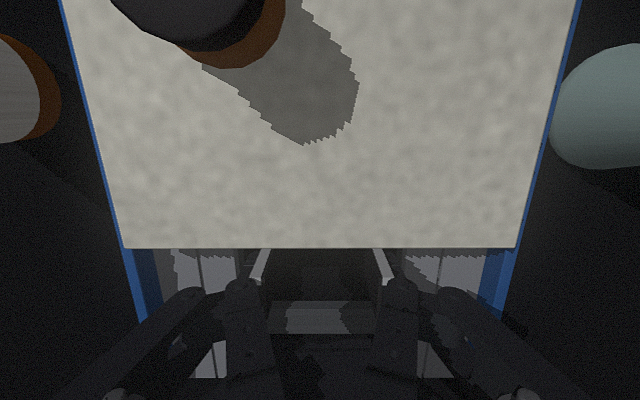

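View pics/s3z.png

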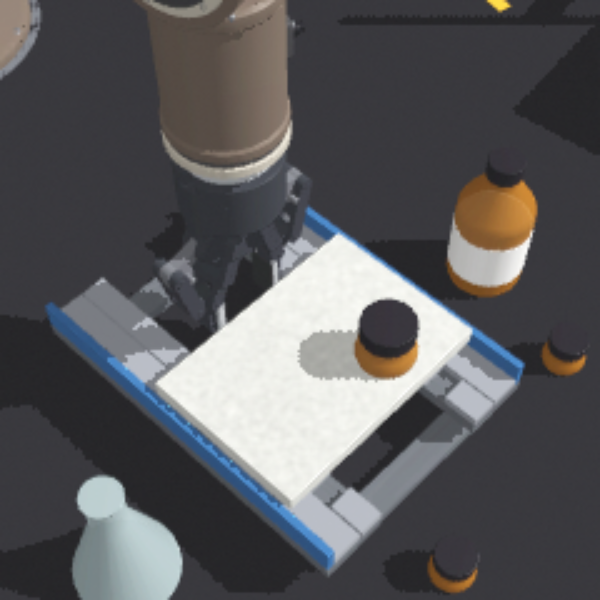

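Run:
```python
from g import *
import pickle;c=pickle.load(open("c3.pkl","rb"))
a=plane(c,[[125,247.5],[517,247.5]],75);m=a.mean(0);d=a[1]-a[0]
h=np.radians(11.3);print(a,m,np.hypot(*d),np.degrees(np.arctan2(d[0],-d[1])),"x",(m-[428.2,33.3])@[np.cos(h),np.sin(h)]-145,"edge-tcp",(m-[534.3,53.7])@[np.cos(h),np.sin(h)])
```

```text
[[525.34864687 155.29856407]
 [564.90692402 -41.67144588]] [545.12778545  56.8135591 ] 200.90306646155562 11.355872511096704 x -25.731508358945774 edge-tcp 11.227975026711249
```

Request:
send_rows(
  deltas=[
    [110, -0.1, 0.25, 0, 0],
    [110, 0, 0.25, 0, 0],
    [110, 0, 0.25, 0, 0],
    [110, 0, 0.25, 0, 0],
    [110, 0, 0.25, 0, 0],
    [110, 0, 0.25, 0, 0],
  ],
)

```text
t: 5.4
tool_pos: [550.1, 56.9, 68.3]
orientation: [-70.2, 89.4, -148.8]
force: [-2.6, -0.9, 2.6]
finger_gap: 0.569
```

Run:
```python
from g import *
plan(559.7,59.2,69.5)
```

```text
t 5.4 pos [550.1  56.9  68.3] delta cm [-0.13  0.98 -0.03] turn units 0.03 F [-2.59 -0.92  2.64] gap 0.57 tip 8.0
tool axes (cols x,y,z): [[-0.009, 0.98, 0.199], [-0.006, 0.199, -0.98], [-1.0, -0.01, 0.004]] j7 [   6.   31.  -22.  109.   17.   44. -104.]
```

Board x is now about -9 mm. I go on in small steps.

Request:
send_rows(
  deltas=[
    [110, 0, 0.15, 0, 0],
    [110, 0, 0.15, 0, 0],
    [110, 0, 0.15, 0, 0],
  ],
)

```text
t: 5.65
tool_pos: [555.2, 58.0, 68.2]
orientation: [-70.4, 89.4, -148.9]
force: [-5.0, -0.9, 2.0]
finger_gap: 0.565
```

```bash
cat > look.py <<'E'
from g import *
import sys,pickle
from rig import get_image,camera_info
n=sys.argv[1];plan(559.7,59.2,69.5)
c=camera_info("wrist");im=get_image("wrist");pickle.dump(c,open(f"c{n}.pkl","wb"))
s=get_image("scene")
A=cv2.resize(im[150:330,60:560],None,fx=1.2,fy=1.2);B=cv2.resize(s[100:280,200:420],None,fx=2.7,fy=2.0)
cv2.imwrite(f"pics/{n}.png",np.vstack([A[:,:594],B[:,:594]])[:600,:,::-1]);cv2.imwrite(f"pics/{n}w.png",im[:,:,::-1]);cv2.imwrite(f"pics/{n}s.png",s[:,:,::-1])
E
python3 look.py a4
```

```text
t 5.65 pos [555.2  58.   68.2] delta cm [-0.13  0.46 -0.03] turn units 0.03 F [-4.99 -0.92  2.03] gap 0.57 tip 8.0
tool axes (cols x,y,z): [[-0.009, 0.98, 0.199], [-0.006, 0.199, -0.98], [-1.0, -0.01, 0.004]] j7 [   6.   31.  -22.  108.   17.   44. -104.]
```

View pics/a4.png

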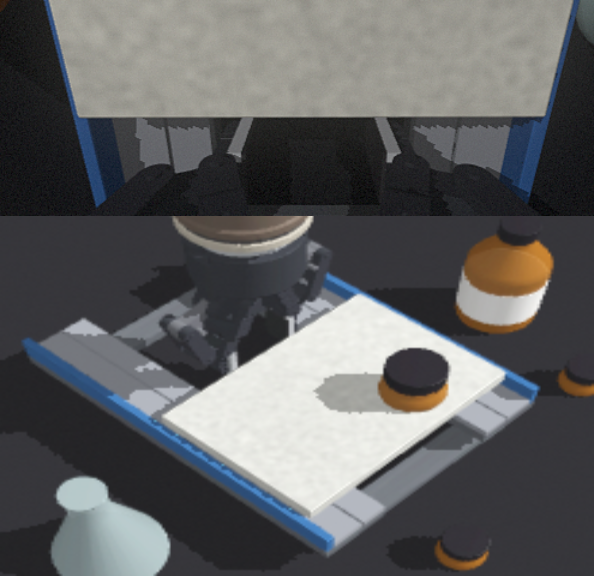

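The board is still riding, at about x = -4 mm. I keep going, two small rows at a time.

Request:
send_rows(
  deltas=[
    [110, 0, 0.12, 0, 0],
    [110, 0, 0.12, 0, 0],
  ],
)

```text
t: 5.92
tool_pos: [558.4, 58.6, 68.2]
orientation: [-67.8, 89.5, -146.4]
force: [-2.4, 0.0, 1.2]
finger_gap: 0.569
```

```bash
python3 look.py a5
```

```text
t 5.9167 pos [558.4  58.6  68.2] delta cm [-0.13  0.14 -0.03] turn units 0.03 F [-2.38  0.    1.23] gap 0.57 tip 8.0
tool axes (cols x,y,z): [[-0.008, 0.98, 0.199], [-0.005, 0.199, -0.98], [-1.0, -0.008, 0.003]] j7 [   6.   31.  -22.  108.   17.   45. -104.]
```

View pics/a5.png

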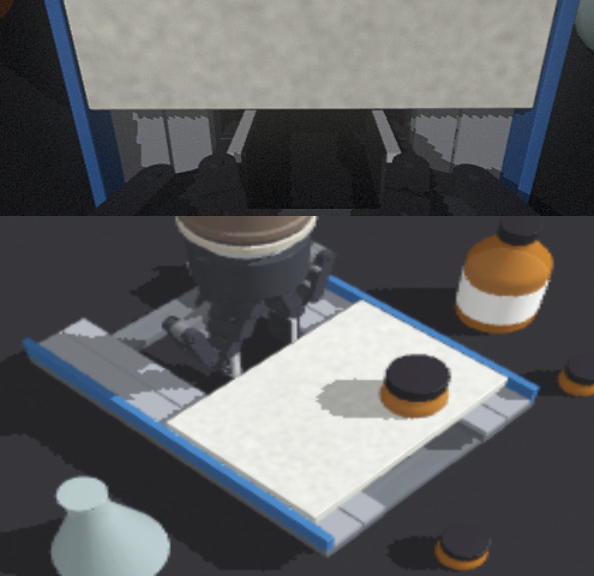

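The board's edge narrowed and moved up the wrist image, so it has dropped. I back straight off, then lift.

Request:
send_rows(
  deltas=[
    [110, 0, -0.3, 0, 0],
    [110, 0, -1, 0, 0],
    [110, 0, -2, 0, 0],
    [110, 0, -2, 0, 0],
    [110, -2, -1, 0, 0],
    [110, -3, 0, 0, 0],
    [110, -3, 0, 0, 0],
    [110, -3, 0, 0, 0],
    [110, 0, 0, 0, 0],
    [110, 0, 0, 0, 0],
  ],
)

```text
t: 6.85
tool_pos: [490.7, 45.8, 182.2]
orientation: [-45.6, 89.7, -124.1]
force: [-0.2, -0.4, -0.2]
finger_gap: 0.571
```

```bash
python3 look.py a6
python3 - <<'E'
from h import *
import pickle
from rig import get_image
c=pickle.load(open("ca6.pkl","rb"));im=cv2.imread("pics/a6w.png")
cv2.imwrite("pics/top6.png",get_image("top")[:,:,::-1])
E
```

```text
t 6.85 pos [490.7  45.8 182.2] delta cm [11.25  7.07  0.02] turn units 0.04 F [-0.17 -0.37 -0.15] gap 0.57 tip 8.0
tool axes (cols x,y,z): [[-0.003, 0.98, 0.199], [-0.004, 0.199, -0.98], [-1.0, -0.003, 0.003]] j7 [ 11.  17. -27. 112.   9.  54. -99.]
```

View pics/a6w.png

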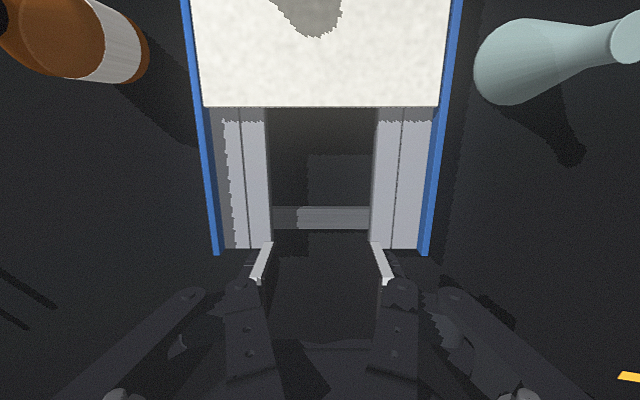

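View pics/a6.png

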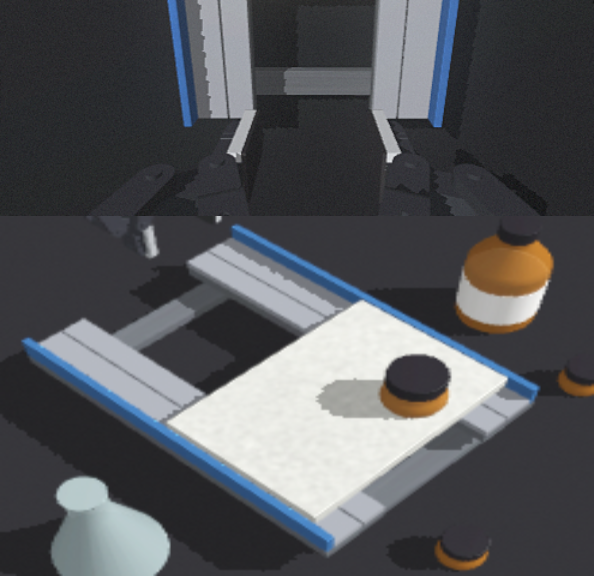

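Run:
```python
from g import *
from rig import camera_info
import pickle;c=pickle.load(open("ca6.pkl","rb"));h=np.radians(11.3)
for z in(67,75):
    a=plane(c,[[204,107],[438,107]],z);m=a.mean(0);d=a[1]-a[0]
    print(z,m.round(1),"width",np.hypot(*d),"hd",np.degrees(np.arctan2(d[0],-d[1])),"x",(m-[428.2,33.3])@[np.cos(h),np.sin(h)]-145,"y",(m-[428.2,33.3])@[-np.sin(h),np.cos(h)])
im=cv2.imread("pics/a6s.png")[:,:,::-1];cc=camera_info("scene")
hsv=cv2.cvtColor(im.copy(),cv2.COLOR_RGB2HSV);m=((hsv[...,2]>205)&(hsv[...,1]<45));w=np.zeros_like(m);w[100:280,200:420]=1;m&=w
k=max(cv2.findContours(m.astype(np.uint8),0,1)[0],key=cv2.contourArea)[:,0]
for z in(67,75):
    r=cv2.minAreaRect(plane(cc,k,z).astype(np.float32));b=cv2.boxPoints(r);print(z,r,b.round(1).tolist())
```

```text
67 [568.6  62.3] width 199.80547899729507 hd 11.480348319942932 x -1.6519417037326605 y 0.8988935865759067
75 [568.6  62.3] width 193.43004548121218 hd 11.48034831994293 x -1.651757113291211 y 0.9227263201860975
67 ((640.6168823242188, 74.532958984375), (142.08311462402344, 199.57278442382812), 11.624468803405762) [[550.9000244140625, 158.0], [591.0999755859375, -37.5], [730.2999877929688, -8.899999618530273], [690.0999755859375, 186.60000610351562]]
75 ((644.6221313476562, 71.3927230834961), (140.34500122070312, 197.13137817382812), 11.624444961547852) [[556.0, 153.8000030517578], [595.7000122070312, -39.29999923706055], [733.2000122070312, -11.0], [693.5, 182.10000610351562]]
```

View pics/top6.png

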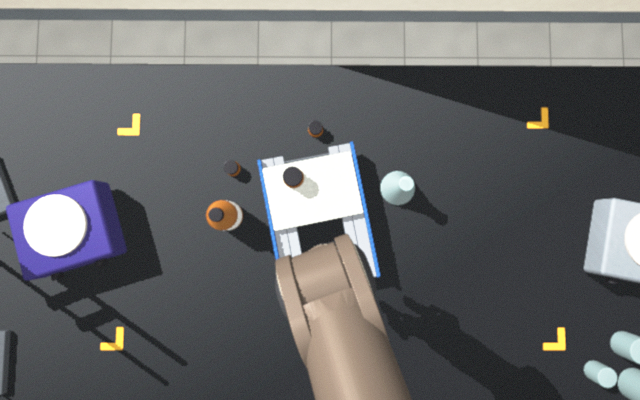

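Width, height and x (about -1.7 mm) all agree with the board dropped home. The jar is standing, the flask and bottle have not moved, and the arm is clear. I hand in.

```bash
python3 -c "
from rig import workorder
print(workorder.finish_job())"
```

```text
the job is handed in; nothing more can be done
None
```

I pushed the board about 62 mm along its rails by the middle of its near edge, with half-closed fingertips. It dropped into its notches, and I backed straight off, lifted clear and handed in at about 7 s. The hand-in gave no verdict.

- **Force:** readings between moves were about 7 N at most; I did not read the force within a move.
- **Board position:** in the wrist image it measures 199.8 mm wide if its top is at the dropped height of 67 mm, but 193.4 mm at the riding height, so it is down. It sits at about x = -1.7 mm and y = +0.9 mm from home, and the calibration is good to about 2 mm.
- **Board heading and level:** the cameras put its heading at 11.5° to 11.6°, against 11.3° for the rack. It looked level, but I did not measure tilt.
- **Jar, flask and bottle:** the jar is standing on the board. The flask and the bottle look unmoved in the top view; I judged both by eye.
- **Contact:** the force reading after backing off was about zero.

No check failed. The scene camera puts the board's centre about 2 mm farther on than the wrist camera does, within calibration error.

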